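# Put the till key away and shut the cash box

### The arm

A 6-joint arm with a two-finger parallel gripper is mounted at the origin on the work surface. World frame = base frame: x ahead of the robot, y to its left, z up, the work surface at z = 0. Lengths are in m, angles in rad, forces in N, time in s.
With the tool pointing down it reaches from about 0.275 to 0.75 m from the base axis. Payload 10.2 kg.
Tool frame: the origin (TCP) lies on the front face of the gripper's body, between the roots of the fingers; the fingertips stand 73 mm ahead of it and the grasp point (between the pads) lies 54 mm ahead of it; z points along the fingers, y is the line along which they close (so a half turn about z gives the same grasp; the last joint's range is limited). The gripper opens to 85 mm and grips with 20 to 120 N. Pads are 22 mm wide; open, the fingers measure 114 mm over their backs; the gripper's body (76 mm by 85 mm) begins 54 mm behind the grasp point. The pads swing forward as they close: fully open they stand 13 mm farther back than shut.
Start: joints at [0.95, 0.313, 1.498, -0, 1.331, -0.223], TCP at [0.203, 0.484, 0.304] pointing down, gripper open.
Joint ranges: [-2.94, 2.94], [-0.97, 2.17], [0.19, 2.56], [-1.23, 4.37], [0.02, 3.11], [-2.88, 2.88]. Speed limits (rad/s): [2.39, 2.39, 3.01, 3.14, 3.14, 3.14].

### API

Orientations are given as a 3x3 rotation matrix whose columns are the frame's x, y, z axes.
In Python, from rig import env gives the robot as it stands. The module is installed in compiled form; this text tells all that it offers.
- The arm moves only by the tool send_rows, never from a script. Its arguments are lists of equal length, an entry for each row: "xyz": the shift along the tool's x, y, z scaled (see below), a list of three; "dr": the turn, a rotation vector about the tool's x, y, z scaled (see below), a list of three; "gripper": the opening, from 0 (shut) to 1 (fully open). In form: {"xyz": [[dx, dy, dz], ...], "dr": [[wx, wy, wz], ...], "gripper": [gripper, ...]}. A call has exactly 5 rows; each row is the pose to reach, as a shift and turn from the pose commanded when the call began, along the tool's axes at that moment, turning the shorter way round; what a row does not reach only later rows make up. The controller multiplies each number of a shift by 150 mm and each number of a turn by 360 degrees. A row lasts 1/10 s, in which the tool goes at most 50 mm and 8.59 degrees, less where a joint would pass 70% of its speed; a pose out of reach is approached as far as the arm can. A call with a number of a shift or a turn outside -1 to 1 is refused whole. A call with a gripper value outside its range is refused whole. The fingers move at their own pace and stop on an object; "grip_force" is the grip in N (left out, the last holds). Time passes only in rows, so rows that repeat a pose let the fingers close, or fill a call up. It gives the time, the measured TCP pose, the force, the opening and the grip force at its end, in the units of the state.
- env.get_state(): the state, without advancing time (a new reading comes with each control period).
- env.read_camera(name): name is "side" or "top" or "wrist"; returns the picture (420x560x3 uint8, red, green, blue); there is no depth.
- env.calibration(name): a dict with "mtx" (3x3 intrinsics, pixels), "T" (4x4, takes a point from camera to world coordinates). Camera axes: x right, y down, z forward; pixel columns grow to the right and rows downward; lengths in m; the calibration is good to about 2 mm. A picture is of the moment at which its call begins: read the wrist's pose just before it. calibration takes no time and is no camera call; for the wrist camera it gives the pose at the moment of the call.
- env.hand_in(): hands the job in; it is judged then, once.
The state is a dict: "t": time; "q": joint angles; "qd": joint speeds; "joint_efforts": joint torques, N m; "tcp_pos": TCP position; "orientation": TCP orientation; "force": force on the tool from outside, world axes, zero at the start; "wrist_torque": the same for the moment, N m; "width": opening from 0.0 (shut) to 1.0 (fully open); "grip_force": force on a finger pad.
Only numpy, scipy, OpenCV 4.12 (cv2) and the standard library are available. Lean on these libraries where they do the work, as an engineer would, in place of code of your own. Each camera call takes 0.05 s, during which the arm holds its last target. There are 200 camera calls.

### The job

Put the till key away for the night: lift the red key up and off its prong, leaving the other keys hanging, and lay it flat in the empty space of the open cash box, not dropped in from a height. Then tip the lid shut without slamming it and press down on its front edge until the catch snaps and the lid sits fully home. Leave the mug and the stapler where they are.

Things in the scene. Friction and masses are not known exactly. Their poses are not given: they have to be found in the camera images.
- red_key: red key, the till key, to be put away. Rigid, about 70 g, 106 mm long: plastic head 56 wide, 60 high, 9 thick with a hole 32 wide, 30 high; then steel collar and blade. Origin: centre of the hole. x: thickness, y: head's width, z: towards the head (its top at +29, blade's tip at -77 mm). Starts hung by the hole on a prong, z up, x as the stand's x
- green_key: green key, to stay hanging. Rigid, about 70 g, 106 mm long: plastic head 56 wide, 60 high, 9 thick with a hole 32 wide, 30 high; then steel collar and blade. Origin: centre of the hole. x: thickness, y: head's width, z: towards the head (its top at +29, blade's tip at -77 mm). Starts hung by the hole on a prong, z up, x as the stand's x
- yellow_key: yellow key, to stay hanging. Rigid, about 70 g, 106 mm long: plastic head 56 wide, 60 high, 9 thick with a hole 32 wide, 30 high; then steel collar and blade. Origin: centre of the hole. x: thickness, y: head's width, z: towards the head (its top at +29, blade's tip at -77 mm). Starts hung by the hole on a prong, z up, x as the stand's x
- key_stand: fixed wire stand, three prongs pointing to its -x. Origin: on the counter below the middle key; keys hang at x 0, y -115, 0, +115 mm, in any order. Prongs: 6 mm bars, axis at z 205 mm, from the frame (x +100 mm, 330 wide, 240 high) to x -12 mm, then sloping up to the tip at x -24 mm, top 218 mm. Raise a key 11 to 23 mm, draw it 45 mm to -x to clear. Foot plate 8 mm thick
- cash_box: blue steel cash box, fixed, 160 deep (x), 200 wide (y), 90 mm high with its lid. Origin: centre of the underside on the counter; -x: front with lock and catch, +x: hinge side, z up. Base 62 mm high, walls 3 mm; black tray inside. Coins fill the row y -97 to -38 mm behind a divider 24 mm high. A catch sticks 9 mm inward at the middle of the front wall, z 36 to 58 mm
- key_space (a point): centre of the floor of the empty space in the cash box (box frame x 0, y +31, z 12 mm), axes as the box. The space is x -77 to +77 mm, y -34 to +97 mm in the box frame
- lid_hinge (a point): middle of the lid's hinge axis, which runs along the box's y: box frame x +80, y 0, z 62 mm. Axes as the box. The hinge is stiff (0.4 N m): the lid stays where it is left
- lid_front (a point): middle of the lid's front edge on its outer face, 160 mm along the lid from the hinge; the outer face lies 28 mm off the hinge's plane. Shut, it is at box frame x -80, y 0, z 90 mm. Axes turn with the lid: z is the outer face's normal, -x points from hinge to front. Outer face is flat but for a folded wire handle, 6 mm high, 90 wide, 59 to 95 mm from the hinge
- lid (a joint): lid's opening angle in rad: 0 fully shut, 1.57 upright, at most 1.75. Lid: hollow steel shell 160 x 200 x 28 mm, 0.35 kg, with a tongue in the middle of its front edge reaching 23 mm below its rim. At about 0.1 rad the tongue meets the spring catch and the lid stands ajar; 7 N down on the front edge makes it snap past and stay shut
- mug: white mug, 82 mm wide, 95 mm high, origin at the centre of its underside; to be left alone
- stapler: red and black stapler, 135 x 36 mm, 56 mm high, origin at the centre of its underside; to be left alone

How it is judged:
By the outcome, as a careful person would: the job done as asked, in the order asked, and still so for the second after the job is handed in, with the robot touching nothing.
It also fails if it takes over 70 s, if anything falls off the work surface, if the arm or the gripper's body presses on something with over 40 N, if the wrist force passes 120 N, or if a joint passes its speed limit or range.

## Working session

There is one attempt and no reset: what is moved stays moved. The work goes in short steps, Python scripts to look and compute and a tool call to move; the robot and the scene stay as the last step left them, time stands still between calls to the robot, and variables do not carry over. Pictures are saved under pics/ and viewed, at most 10 in all, crops included, and the job is handed in when it is done.

Besides the shell and the picture viewer there is one more tool, called after "Emit:" as name(argument=value, ...) on one line, values as JSON. send_rows: Moves the arm, as the interface text tells. Shifts and turns lie within -1 to 1; 1 stands for 150 mm of shift or 360 degrees of turn. Its arguments: {"type":"object","properties":{"xyz":{"type":"array","items":{"type":"array","items":{"type":"number","minimum":-1,"maximum":1}}},"dr":{"type":"array","items":{"type":"array","items":{"type":"number","minimum":-1,"maximum":1}}},"gripper":{"type":"array","items":{"type":"number"}},"grip_force":{"type":"number"}},"required":["xyz","dr","gripper"]}

```bash
mkdir -p pics; python3 - <<'E'
from rig import env
import cv2,numpy as np
np.set_printoptions(precision=4,suppress=True)
for n in ("side","top"):
    cv2.imwrite(f"pics/{n}0.png",cv2.resize(env.read_camera(n)[:,:,::-1],(800,600),interpolation=cv2.INTER_CUBIC))
    c=env.calibration(n);print(n,c["mtx"],c["T"])
s=env.get_state();print(s)
E
```

```text
side [[388.4821   0.     275.9637]
 [  0.     388.4821 213.1162]
 [  0.       0.       1.    ]] [[ 0.9121 -0.2267  0.3415  0.2518]
 [-0.4097 -0.5311  0.7417 -0.7018]
 [ 0.0132 -0.8164 -0.5773  0.6994]
 [ 0.      0.      0.      1.    ]]
top [[513.8469   0.     278.0077]
 [  0.     513.8469 212.3785]
 [  0.       0.       1.    ]] [[-0.0092 -0.9815  0.1913  0.306 ]
 [-0.9998  0.0118  0.0127 -0.0049]
 [-0.0147 -0.1912 -0.9814  1.4678]
 [ 0.      0.      0.      1.    ]]
{'t': 0.1, 'q': array([ 0.9496,  0.3134,  1.4983,  0.    ,  1.331 , -0.2234]), 'qd': array([-0.0021, -0.0003, -0.0018, -0.0003,  0.0006, -0.0001]), 'joint_efforts': array([  0.0034, -41.2895, -26.0142,  -0.0001,   0.003 ,   0.0001]), 'tcp_pos': array([0.2033, 0.4839, 0.3034]), 'orientation': array([[-0.9219,  0.3874, -0.0007],
       [ 0.3874,  0.9219, -0.0009],
       [ 0.0003, -0.0011, -1.    ]]), 'force': array([ 0.6993,  1.1071, -0.4558]), 'wrist_torque': array([ 0.0273,  0.0452, -0.0177]), 'grip_force': 0.0, 'width': 0.9996037231733815}
```

View pics/side0.png

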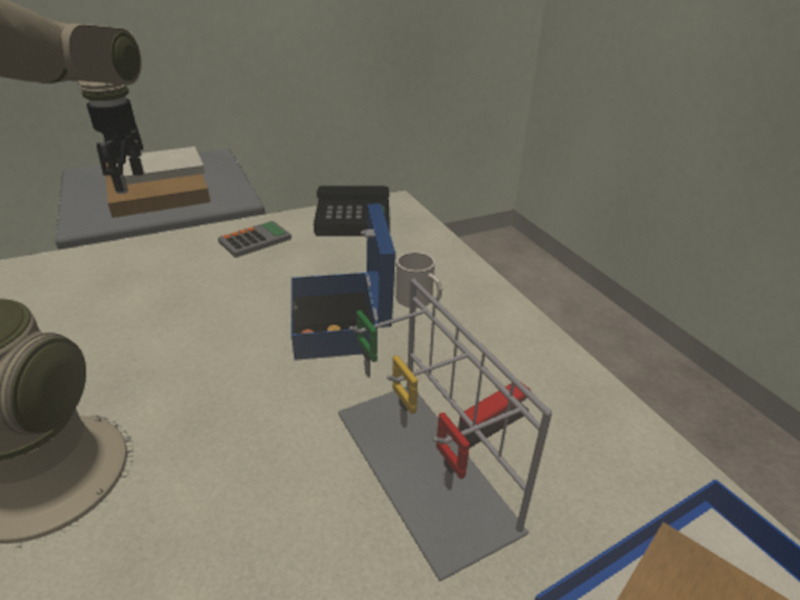

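View pics/top0.png

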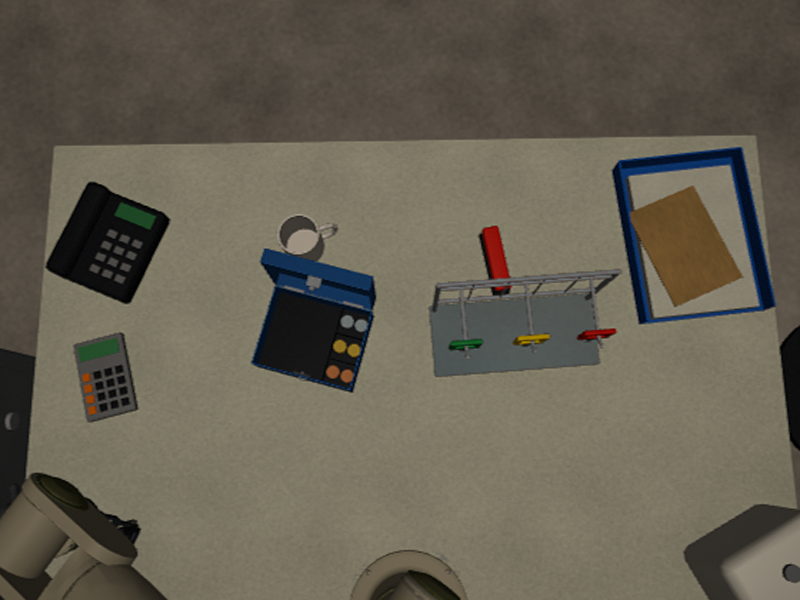

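```bash
cat > h.py <<'E'
from rig import env
import cv2,numpy as np
from scipy.spatial.transform import Rotation as R
np.set_printoptions(precision=4,suppress=True)
def ray(n,uv,z):
    c=env.calibration(n);d=c["T"][:3,:3]@np.linalg.solve(c["mtx"],[*uv,1]);o=c["T"][:3,3]
    return o+d*(z-o[2])/d[2]
def proj(n,p):
    c=env.calibration(n);T=c["T"];q=c["mtx"]@(T[:3,:3].T@(np.asarray(p)-T[:3,3]));return q[:2]/q[2]
def crop(n,x,y,w,h,s,name):
    cv2.imwrite(f"pics/{name}.png",cv2.resize(env.read_camera(n)[y:y+h,x:x+w,::-1],None,fx=s,fy=s,interpolation=cv2.INTER_CUBIC))
E
python3 - <<'E'
from h import *
crop("top",170,165,266,120,3,"t1")
crop("side",190,130,200,150,4,"s1")
E
```

```text
(no output)
```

View pics/t1.png

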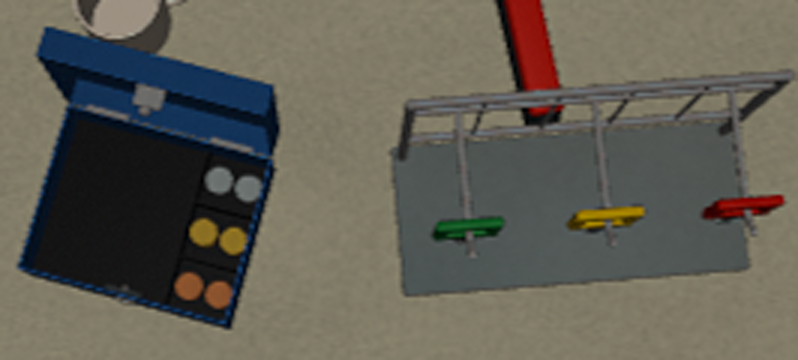

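View pics/s1.png

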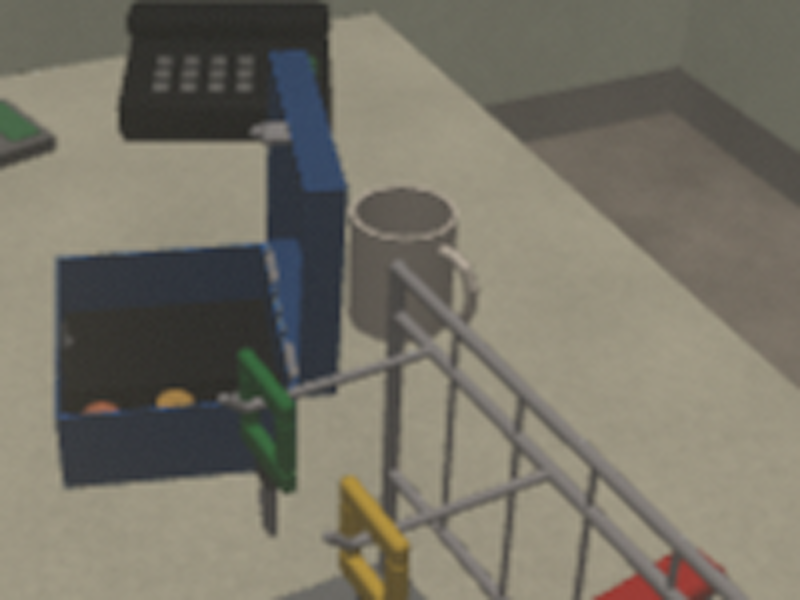

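```bash
cat > fit.py <<'E'
from h import *
from scipy.optimize import least_squares
t=lambda u,v:("top",(170+(u+.5)/3-.5,165+(v+.5)/3-.5))
s=lambda u,v:("side",(190+(u+.5)/4-.5,130+(v+.5)/4-.5))
def lid(d,h,y,a): return (.08-d*np.cos(a)+h*np.sin(a),y,.062+d*np.sin(a)+h*np.cos(a))
def fit(F,p0):
    def res(p):
        c,si=np.cos(p[2]),np.sin(p[2]);r=[]
        for (n,uv),f in F:
            q=f(p[3]) if callable(f) else f
            w=(p[0]+c*q[0]-si*q[1],p[1]+si*q[0]+c*q[1],q[2]);r+=list(proj(n,w)-uv)
        return np.array(r)
    o=least_squares(res,p0,loss="soft_l1",f_scale=1.);print(o.x,np.degrees(o.x[2:]));print(res(o.x).reshape(-1,2).round(1).tolist())
L=lambda d,h,y:(lambda a:lid(d,h,y,a))
fit([(t(22,268),(-.08,.1,.062)),(t(230,327),(-.08,-.1,.062)),(s(58,415),(-.08,-.1,.062)),(s(57,258),(-.08,.1,.062)),(s(66,487),(-.08,-.1,0)),
 (s(343,186),L(.16,.028,-.1)),(s(307,190),L(.16,0,-.1)),(s(268,53),L(.16,0,.1)),(s(308,53),L(.16,.028,.1)),(t(43,30),L(.16,.028,.1)),(t(273,87),L(.16,.028,-.1))],[.45,.2,-.2,1.6])
fit([(t(473,255),(-.024,.115,.215)),(t(612,244),(-.024,0,.215)),(t(753,233),(-.024,-.115,.215)),(t(408,104),(.1,.165,.24)),(t(793,75),(.1,-.165,.24)),
 (s(220,399),(-.024,.115,.215)),(s(327,538),(-.024,0,.215)),(s(400,265),(.1,.165,.24))],[.45,-.2,0.,0])
E
python3 fit.py
```

```text
[ 0.5184  0.1781 -0.267   1.5854] [-15.2965  90.8355]
[[-1.2, -0.3], [-0.6, -1.4], [-0.2, 1.1], [-0.3, -0.2], [-0.1, 1.0], [0.9, 0.7], [-1.4, 0.3], [-0.9, -0.3], [-1.1, -0.7], [0.5, -1.1], [0.6, -0.6]]
[ 0.4879 -0.2215  0.059   0.    ] [3.382 0.   ]
[[-0.1, -0.5], [0.4, -0.1], [0.3, 0.3], [-2.5, -0.3], [3.9, -0.1], [0.7, 0.3], [-0.4, 0.1], [-2.4, -2.9]]
```

```bash
python3 - <<'E'
from h import *
s=env.get_state();q=s["q"];M=s["orientation"]
A=R.from_euler("ZYZYZ",[q[0],q[1]+q[2],q[3],q[4],q[5]]).as_matrix()
C=A.T@M;print(C)
def wr(q1,P,G):
    B=R.from_euler("ZY",[q1,P]).as_matrix().T@G@C.T
    a=R.from_matrix(B).as_euler("ZYZ");b=[a[0]+np.pi,-a[1],a[2]+np.pi]
    return a,(np.array(b)+np.pi)%(2*np.pi)-np.pi
for pit in (0,20,40):
  z=R.from_euler("ZY",[.059,np.radians(pit)]).apply([1,0,0]);y=np.array([-np.sin(.059),np.cos(.059),0])
  for sg in (1,-1):
    G=np.c_[np.cross(sg*y,z),sg*y,z]
    for q1 in (-45,-60):
      for P in (1.7,2.2): print(pit,sg,q1,P,*wr(np.radians(q1),P,G))
E
```

```text
Traceback (most recent call last):
  File "scipy/spatial/transform/_rotation.pyx", line 1413, in scipy.spatial.transform._rotation.Rotation.from_euler
ValueError: Expected axis specification to be a non-empty string of upto 3 characters, got ZYZYZ
```

```bash
python3 - <<'E'
from h import *
s=env.get_state();q=s["q"];M=s["orientation"]
A=(R.from_euler("ZYZ",[q[0],q[1]+q[2],q[3]])*R.from_euler("YZ",[q[4],q[5]])).as_matrix()
C=A.T@M;print(C)
def wr(q1,P,G):
    B=R.from_euler("ZY",[q1,P]).as_matrix().T@G@C.T
    a=R.from_matrix(B).as_euler("ZYZ");return a
for pit in (0,20,40):
  z=R.from_euler("ZY",[.059,np.radians(pit)]).apply([1,0,0]);y=np.array([-np.sin(.059),np.cos(.059),0])
  for sg in (1,-1):
    G=np.c_[np.cross(sg*y,z),sg*y,z]
    for q1 in (-45,-60):
      for P in (1.7,2.2): print(pit,sg,q1,P,wr(np.radians(q1),P,G))
E
```

```text
[[ 0. -1. -0.]
 [ 1.  0.  0.]
 [-0. -0.  1.]]
0 1 -45 1.7 [1.6848 0.8518 2.9695]
0 1 -45 2.2 [2.0526 1.0039 2.3695]
0 1 -60 1.7 [1.6353 1.1104 2.9973]
0 1 -60 2.2 [1.8576 1.2001 2.4583]
0 -1 -45 1.7 [ 1.6848  0.8518 -0.1721]
0 -1 -45 2.2 [ 2.0526  1.0039 -0.7721]
0 -1 -60 1.7 [ 1.6353  1.1104 -0.1443]
0 -1 -60 2.2 [ 1.8576  1.2001 -0.6833]
20 1 -45 1.7 [ 1.2179  0.846  -3.002 ]
20 1 -45 2.2 [1.6993 0.7871 2.5931]
20 1 -60 1.7 [ 1.2438  1.091  -3.1068]
20 1 -60 2.2 [1.5366 0.9983 2.6058]
20 -1 -45 1.7 [1.2179 0.846  0.1396]
20 -1 -45 2.2 [ 1.6993  0.7871 -0.5485]
20 -1 -60 1.7 [1.2438 1.091  0.0348]
20 -1 -60 2.2 [ 1.5366  0.9983 -0.5358]
40 1 -45 1.7 [ 0.7861  0.943  -2.7288]
40 1 -45 2.2 [1.2036 0.6606 2.9685]
40 1 -60 1.7 [ 0.857   1.1338 -2.9338]
40 1 -60 2.2 [1.1364 0.8556 2.8487]
40 -1 -45 1.7 [0.7861 0.943  0.4128]
40 -1 -45 2.2 [ 1.2036  0.6606 -0.173 ]
40 -1 -60 1.7 [0.857  1.1338 0.2078]
40 -1 -60 2.2 [ 1.1364  0.8556 -0.2929]
```

```bash
cat >> h.py <<'E'
def ori(yaw,pitch,sg=-1):
    """tool frame: horizontal heading yaw, pitched down by pitch (rad); tool y = sg * left"""
    z=R.from_euler("ZY",[yaw,pitch]).apply([1,0,0]);y=sg*np.array([-np.sin(yaw),np.cos(yaw),0])
    return np.c_[np.cross(y,z),y,z]
def plan(wps,start=None):
    """print per waypoint the scaled shift and turn in the tool axes of the previous one"""
    if start is None: s=env.get_state();start=(s["tcp_pos"],s["orientation"])
    p,M=map(np.asarray,start)
    for P,N in wps:
        d=M.T@(np.asarray(P)-p);w=R.from_matrix(M.T@N).as_rotvec()
        print((d/.15).round(3).tolist(),(w/(2*np.pi)).round(4).tolist(),"mm %.0f deg %.0f"%(1e3*np.linalg.norm(d),np.degrees(np.linalg.norm(w))))
        p,M=np.asarray(P),N
st=lambda x,y,z:np.array([.4879+np.cos(.059)*x-np.sin(.059)*y,-.2215+np.sin(.059)*x+np.cos(.059)*y,z])
BY=-.267
bx=lambda x,y,z:np.array([.5184+np.cos(BY)*x-np.sin(BY)*y,.1781+np.sin(BY)*x+np.cos(BY)*y,z])
E
python3 - <<'E'
from h import *
r=np.radians;dn=np.pi/2
W=[((.36,.27,.40),ori(r(119),dn)),((.40,.02,.42),ori(r(80),dn)),((.36,-.2,.4),ori(r(41),dn)),((.32,-.33,.36),ori(.059,dn))]
W+=[((.34,-.33,.32),ori(.059,r(60))),((.36,-.34,.27),ori(.059,r(30))),(st(-.135,-.115,.22),ori(.059,0))]
plan(W);print(W[-1])
E
```

```text
[-1.515, -0.911, -0.642] [-0.0001, 0.0, 0.1061] mm 282 deg 38
[-1.587, -0.575, -0.133] [-0.0, -0.0, 0.1083] mm 254 deg 39
[-1.491, -0.008, 0.133] [-0.0, 0.0, 0.1083] mm 224 deg 39
[-0.77, 0.479, 0.267] [-0.0, 0.0, 0.1045] mm 142 deg 38
[0.133, 0.008, 0.267] [0.0, 0.0833, -0.0] mm 45 deg 30
[-0.055, 0.074, 0.353] [-0.0, 0.0833, 0.0] mm 55 deg 30
[-0.29, 0.028, 0.165] [-0.0, 0.0833, 0.0] mm 50 deg 30
(array([ 0.3599, -0.3443,  0.22  ]), array([[ 0.    ,  0.059 ,  0.9983],
       [-0.    , -0.9983,  0.059 ],
       [ 1.    , -0.    ,  0.    ]]))
```

```bash
python3 - <<'E'
from h import *
r=np.radians;dn=np.pi/2
W=[((.28,.38,.36),ori(r(130),dn)),((.36,.27,.40),ori(r(108),dn)),((.39,.14,.42),ori(r(85),dn)),((.39,.0,.42),ori(r(64),dn)),((.37,-.13,.4),ori(r(42),dn)),((.34,-.25,.38),ori(r(22),dn)),((.32,-.33,.36),ori(.059,dn))]
W+=[((.34,-.33,.32),ori(.059,r(60))),((.36,-.34,.27),ori(.059,r(30))),(st(-.135,-.115,.22),ori(.059,0))]
plan(W);print(W[-1])
E
```

```text
[-0.739, -0.441, -0.376] [-0.0001, 0.0, 0.0756] mm 141 deg 27
[-0.905, -0.063, -0.267] [-0.0, 0.0, 0.0611] mm 142 deg 22
[-0.886, -0.078, -0.133] [-0.0, -0.0, 0.0639] mm 135 deg 23
[-0.93, 0.081, -0.0] [-0.0, -0.0, 0.0583] mm 140 deg 21
[-0.837, 0.26, 0.133] [-0.0, -0.0, 0.0611] mm 133 deg 22
[-0.684, 0.461, 0.133] [-0.0, -0.0, 0.0556] mm 125 deg 20
[-0.323, 0.445, 0.133] [-0.0, 0.0, 0.0517] mm 85 deg 19
[0.133, 0.008, 0.267] [0.0, 0.0833, -0.0] mm 45 deg 30
[-0.055, 0.074, 0.353] [-0.0, 0.0833, 0.0] mm 55 deg 30
[-0.29, 0.028, 0.165] [-0.0, 0.0833, 0.0] mm 50 deg 30
(array([ 0.3599, -0.3443,  0.22  ]), array([[ 0.    ,  0.059 ,  0.9983],
       [-0.    , -0.9983,  0.059 ],
       [ 1.    , -0.    ,  0.    ]]))
```

Emit:
send_rows(xyz=[[-0.74,-0.44,-0.375],[-0.74,-0.44,-0.375],[-0.74,-0.44,-0.375],[-0.74,-0.44,-0.375],[-0.74,-0.44,-0.375]], dr=[[0,0,0.0755],[0,0,0.0755],[0,0,0.0755],[0,0,0.0755],[0,0,0.0755]], gripper=[1,1,1,1,1])

```text
t: 0.7
tcp_pos: [0.2804, 0.3799, 0.3601]
orientation: [[-0.642, 0.766, 0.0], [0.766, 0.642, 0.0], [0.0, 0.0, -1.0]]
force: [-0.7, -0.2, 0.1]
width: 0.996
grip_force: 0.0
```

Emit:
send_rows(xyz=[[-0.905,-0.063,-0.267],[-0.905,-0.063,-0.267],[-0.905,-0.063,-0.267],[-0.905,-0.063,-0.267],[-0.905,-0.063,-0.267]], dr=[[0,0,0.061],[0,0,0.061],[0,0,0.061],[0,0,0.061],[0,0,0.061]], gripper=[1,1,1,1,1])

```text
t: 1.2
tcp_pos: [0.36, 0.2706, 0.3995]
orientation: [[-0.312, 0.95, -0.001], [0.95, 0.312, -0.0], [0.0, -0.001, -1.0]]
force: [-0.4, 0.4, -0.4]
width: 0.999
grip_force: 0.0
```

Emit:
send_rows(xyz=[[-0.886,-0.078,-0.133],[-0.886,-0.078,-0.133],[-0.886,-0.078,-0.133],[-0.886,-0.078,-0.133],[-0.886,-0.078,-0.133]], dr=[[0,0,0.064],[0,0,0.064],[0,0,0.064],[0,0,0.064],[0,0,0.064]], gripper=[1,1,1,1,1])

```text
t: 1.7
tcp_pos: [0.39, 0.1413, 0.4195]
orientation: [[0.084, 0.996, -0.001], [0.996, -0.084, 0.0], [0.0, -0.001, -1.0]]
force: [-0.3, -0.5, -0.4]
width: 1.001
grip_force: 0.0
```

Emit:
send_rows(xyz=[[-0.93,0.08,0],[-0.93,0.08,0],[-0.93,0.08,0],[-0.93,0.08,0],[-0.93,0.08,0]], dr=[[0,0,0.058],[0,0,0.058],[0,0,0.058],[0,0,0.058],[0,0,0.058]], gripper=[1,1,1,1,1])

```text
t: 2.2
tcp_pos: [0.3903, 0.0013, 0.4197]
orientation: [[0.434, 0.901, -0.001], [0.901, -0.434, 0.001], [0.0, -0.001, -1.0]]
force: [-0.2, 0.5, 0.1]
width: 0.995
grip_force: 0.0
```

Emit:
send_rows(xyz=[[-0.84,0.26,0.133],[-0.84,0.26,0.133],[-0.84,0.26,0.133],[-0.84,0.26,0.133],[-0.84,0.26,0.133]], dr=[[0,0,0.061],[0,0,0.061],[0,0,0.061],[0,0,0.061],[0,0,0.061]], gripper=[1,1,1,1,1])

```text
t: 2.7
tcp_pos: [0.3709, -0.1288, 0.4]
orientation: [[0.738, 0.674, -0.0], [0.674, -0.738, 0.001], [0.0, -0.001, -1.0]]
force: [-1.4, -0.4, 1.1]
width: 1.001
grip_force: 0.0
```

Emit:
send_rows(xyz=[[-0.68,0.46,0.133],[-0.68,0.46,0.133],[-0.68,0.46,0.133],[-0.68,0.46,0.133],[-0.68,0.46,0.133]], dr=[[0,0,0.0555],[0,0,0.0555],[0,0,0.0555],[0,0,0.0555],[0,0,0.0555]], gripper=[1,1,1,1,1])

```text
t: 3.2
tcp_pos: [0.3421, -0.2483, 0.3804]
orientation: [[0.924, 0.382, 0.0], [0.382, -0.924, 0.0], [0.0, -0.0, -1.0]]
force: [-0.1, 0.9, 0.1]
width: 0.999
grip_force: 0.0
```

Emit:
send_rows(xyz=[[-0.32,0.445,0.133],[-0.32,0.445,0.133],[-0.32,0.445,0.133],[-0.32,0.445,0.133],[-0.32,0.445,0.133]], dr=[[0,0,0.0517],[0,0,0.0517],[0,0,0.0517],[0,0,0.0517],[0,0,0.0517]], gripper=[1,1,1,1,1])

```text
t: 3.7
tcp_pos: [0.3229, -0.3282, 0.361]
orientation: [[0.998, 0.067, 0.001], [0.067, -0.998, -0.001], [0.001, 0.001, -1.0]]
force: [0.0, -0.3, -0.5]
width: 1.001
grip_force: 0.0
```

Emit:
send_rows(xyz=[[0.133,0.008,0.267],[0.133,0.008,0.267],[0.133,0.008,0.267],[0.133,0.008,0.267],[0.133,0.008,0.267]], dr=[[0,0.0833,0],[0,0.0833,0],[0,0.0833,0],[0,0.0833,0],[0,0.0833,0]], gripper=[1,1,1,1,1])

```text
t: 4.2
tcp_pos: [0.3419, -0.3287, 0.3205]
orientation: [[0.864, 0.064, 0.499], [0.056, -0.998, 0.032], [0.5, 0.001, -0.866]]
force: [0.0, 0.3, -0.7]
width: 0.997
grip_force: 0.0
```

Emit:
send_rows(xyz=[[-0.055,0.074,0.353],[-0.055,0.074,0.353],[-0.055,0.074,0.353],[-0.055,0.074,0.353],[-0.055,0.074,0.353]], dr=[[0,0.0833,0],[0,0.0833,0],[0,0.0833,0],[0,0.0833,0],[0,0.0833,0]], gripper=[1,1,1,1,1])

```text
t: 4.7
tcp_pos: [0.3622, -0.3388, 0.2697]
orientation: [[0.5, 0.065, 0.863], [0.031, -0.998, 0.057], [0.865, -0.002, -0.501]]
force: [-0.1, -0.6, -0.1]
width: 1.002
grip_force: 0.0
```

```bash
python3 - <<'E'
from h import *
print(env.get_state()["q"])
plan([(st(-.15,-.115,.183),ori(.059,0))])
E
```

```text
[-1.3326  0.2122  1.9998  1.2187  1.1391 -0.5148]
[-0.559, 0.036, 0.188] [-0.0011, 0.0836, -0.0] mm 89 deg 30
```

Emit:
send_rows(xyz=[[-0.56,0.036,0.188],[-0.56,0.036,0.188],[-0.56,0.036,0.188],[-0.56,0.036,0.188],[-0.56,0.036,0.188]], dr=[[-0.0011,0.0836,0],[-0.0011,0.0836,0],[-0.0011,0.0836,0],[-0.0011,0.0836,0],[-0.0011,0.0836,0]], gripper=[1,1,1,1,1])

```text
t: 5.2
tcp_pos: [0.3453, -0.3454, 0.182]
orientation: [[-0.0, 0.061, 0.998], [-0.003, -0.998, 0.061], [1.0, -0.003, 0.0]]
force: [0.6, -0.5, -0.3]
width: 0.999
grip_force: 0.0
```

```bash
python3 - <<'E'
from h import *
s=env.get_state();print(s["q"],s["tcp_pos"],s["orientation"])
a=env.calibration("wrist");print(a)
w=env.read_camera("wrist")
t=env.read_camera("top")[185:285,320:460];t=cv2.resize(t,(560,400),interpolation=cv2.INTER_CUBIC)
cv2.imwrite("pics/w2.png",w[:,:,::-1])
cv2.imwrite("pics/t2.png",t[:,:,::-1])
for k in [(0,-.028,.029),(0,.028,.029),(0,-.028,-.031),(0,.028,-.031),(0,0,-.077)]:
    print(proj("wrist",st(k[0],-.115+k[1],.193+k[2])))
E
```

```text
[-1.4434  0.6075  2.1211  1.6318  1.5444 -1.1558] [ 0.3453 -0.3454  0.182 ] [[-0.0001  0.061   0.9981]
 [-0.0029 -0.9981  0.061 ]
 [ 1.     -0.0029  0.0003]]
{'mtx': array([[361.2027,   0.    , 275.5317],
       [  0.    , 361.2027, 207.8935],
       [  0.    ,   0.    ,   1.    ]]), 'T': array([[ 0.0609, -0.2979,  0.9527,  0.276 ],
       [-0.9981, -0.0148,  0.0592, -0.3499],
       [-0.0035, -0.9545, -0.2982,  0.2589],
       [ 0.    ,  0.    ,  0.    ,  1.    ]])}
[320.7597 160.3436]
[228.889  160.2089]
[317.2134 250.6859]
[232.3212 250.5391]
[274.7245 311.0877]
```

View pics/w2.png

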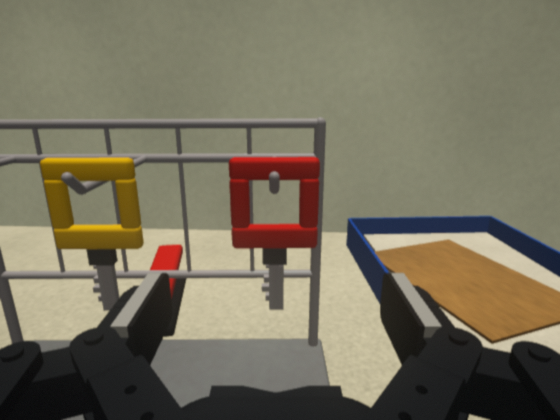

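```bash
python3 - <<'E'
from h import *
O=ori(.059,0)
plan([(st(-.10,-.115,.183),O),(st(-.066,-.115,.183),O)])
E
```

```text
[-0.003, -0.004, 0.33] [-0.0002, 0.0005, 0.0003] mm 50 deg 0
[0.0, 0.0, 0.227] [0.0, 0.0, 0.0] mm 34 deg 0
```

Emit:
send_rows(xyz=[[0,0,0.08],[0,0,0.16],[0,0,0.24],[0,0,0.33],[0,0,0.33]], dr=[[0,0,0],[0,0,0],[0,0,0],[0,0,0],[0,0,0]], gripper=[1,1,1,1,1])

```text
t: 5.8
tcp_pos: [0.3955, -0.3426, 0.1849]
orientation: [[0.001, 0.061, 0.998], [0.005, -0.998, 0.061], [1.0, 0.005, -0.001]]
force: [-0.1, 0.4, -0.4]
width: 1.002
grip_force: 0.0
```

Emit:
send_rows(xyz=[[0,0,0.06],[0,0,0.12],[0,0,0.18],[0,0,0.227],[0,0,0.227]], dr=[[0,0,0],[0,0,0],[0,0,0],[0,0,0],[0,0,0]], gripper=[1,1,1,1,1])

```text
t: 6.3
tcp_pos: [0.4288, -0.3411, 0.1835]
orientation: [[-0.001, 0.057, 0.998], [0.002, -0.998, 0.057], [1.0, 0.002, 0.001]]
force: [-0.5, 0.2, -0.1]
width: 1.001
grip_force: 0.0
```

Emit:
send_rows(xyz=[[0,0,0],[0,0,0],[0,0,0],[0,0,0],[0,0,0]], dr=[[0,0,0],[0,0,0],[0,0,0],[0,0,0],[0,0,0]], gripper=[0.8,0.7,0.6,0.6,0.6], grip_force=40)

```text
t: 6.8
tcp_pos: [0.4279, -0.3415, 0.1835]
orientation: [[-0.001, 0.056, 0.998], [0.002, -0.998, 0.056], [1.0, 0.002, 0.001]]
force: [-0.9, 0.1, 0.2]
width: 0.637
grip_force: 41.8
```

Emit:
send_rows(xyz=[[0,0,0],[0,0,0],[0,0,0],[0,0,0],[0,0,0]], dr=[[0,0,0],[0,0,0],[0,0,0],[0,0,0],[0,0,0]], gripper=[0.5,0.5,0.5,0.5,0.5])

```text
t: 7.3
tcp_pos: [0.428, -0.3414, 0.1835]
orientation: [[-0.001, 0.056, 0.998], [0.002, -0.998, 0.056], [1.0, 0.002, 0.001]]
force: [-0.6, -0.7, -0.6]
width: 0.635
grip_force: 41.8
```

```bash
python3 - <<'E'
from h import *
s=env.get_state();print(s["tcp_pos"],s["width"],s["grip_force"],s["force"])
cv2.imwrite("pics/w3.png",env.read_camera("wrist")[:,:,::-1])
E
```

```text
[ 0.428  -0.3414  0.1835] 0.6349908459958105 41.80041030049324 [-0.6021 -0.6664 -0.5962]
```

View pics/w3.png

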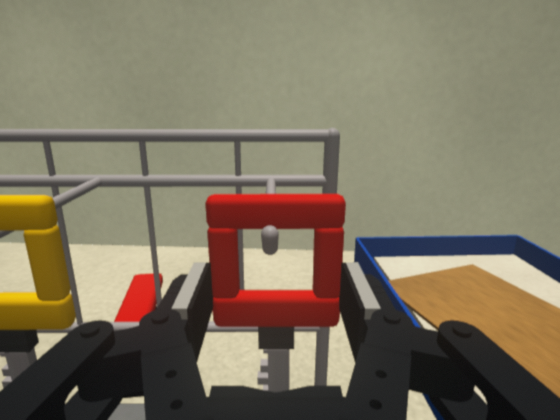

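Emit:
send_rows(xyz=[[0.03,0,0],[0.06,0,0],[0.09,0,0],[0.115,0,0],[0.115,0,0]], dr=[[0,0,0],[0,0,0],[0,0,0],[0,0,0],[0,0,0]], gripper=[0.5,0.5,0.5,0.5,0.5])

```text
t: 7.85
tcp_pos: [0.428, -0.3414, 0.2014]
orientation: [[-0.002, 0.056, 0.998], [0.003, -0.998, 0.056], [1.0, 0.003, 0.002]]
force: [0.4, -1.0, -0.9]
width: 0.635
grip_force: 41.8
```

Emit:
send_rows(xyz=[[0,0,-0.05],[0,0,-0.1],[0,0,-0.15],[0,0,-0.2],[0,0,-0.25]], dr=[[0,0,0],[0,0,0],[0,0,0],[0,0,0],[0,0,0]], gripper=[0.5,0.5,0.5,0.5,0.5])

```text
t: 8.35
tcp_pos: [0.3898, -0.3437, 0.2007]
orientation: [[-0.001, 0.056, 0.998], [0.002, -0.998, 0.056], [1.0, 0.002, 0.001]]
force: [-0.1, -0.3, -0.4]
width: 0.632
grip_force: 42.0
```

Emit:
send_rows(xyz=[[0,0,-0.06],[0,0,-0.12],[0,0,-0.18],[0,0,-0.24],[0,0,-0.3]], dr=[[0,0,0],[0,0,0],[0,0,0],[0,0,0],[0,0,0]], gripper=[0.5,0.5,0.5,0.5,0.5])

```text
t: 8.85
tcp_pos: [0.3449, -0.3461, 0.2007]
orientation: [[-0.001, 0.056, 0.998], [0.002, -0.998, 0.056], [1.0, 0.002, 0.001]]
force: [0.1, -0.4, -0.5]
width: 0.639
grip_force: 42.0
```

```bash
python3 - <<'E'
from h import *
s=env.get_state();print(s["tcp_pos"],s["orientation"],s["width"],s["grip_force"],s["force"])
r=np.radians
im=env.read_camera("wrist");cv2.imwrite("pics/w4.png",im[:,:,::-1])
m=cv2.inRange(im,(120,0,0),(255,60,60));ys,xs=np.nonzero(m[:,190:370]);print(xs.min()+190,xs.max()+190,ys.min(),ys.max())
W=[((.34,-.33,.26),ori(.02,r(30))),((.33,-.31,.32),ori(-.0,r(60))),((.33,-.27,.36),ori(-.1,r(90)))]
for p in [(.38,-.14,.37),(.42,0.0,.37),(.45,.11,.37)]: W.append((p,ori(-.1,r(90))))
W.append((bx(.005,.031,.34),ori(BY,r(90))))
W.append((bx(.005,.031,.20),ori(BY,r(90))))
W.append((bx(.005,.031,.12),ori(BY,r(90))))
plan(W);print(W[-1])
E
```

```text
[ 0.3449 -0.3461  0.2007] [[-0.0014  0.056   0.9984]
 [ 0.0017 -0.9984  0.0561]
 [ 1.      0.0018  0.0013]] 0.6392083483947212 42.04694464802742 [ 0.0719 -0.3722 -0.4778]
206 344 194 304
[0.396, -0.11, -0.021] [-0.0054, -0.0835, 0.0017] mm 62 deg 30
[0.314, -0.135, -0.255] [-0.0023, -0.0833, 0.0023] mm 64 deg 30
[0.133, -0.267, -0.231] [-0.0042, -0.0833, 0.0156] mm 57 deg 31
[0.245, -0.896, -0.067] [0.0, 0.0, 0.0] mm 140 deg 0
[0.172, -0.955, 0.0] [0.0, 0.0, 0.0] mm 146 deg 0
[0.126, -0.75, 0.0] [0.0, 0.0, 0.0] mm 114 deg 0
[0.476, -0.696, 0.2] [-0.0, 0.0, 0.0266] mm 130 deg 10
[-0.0, 0.0, 0.933] [0.0, 0.0, 0.0] mm 140 deg 0
[-0.0, 0.0, 0.533] [0.0, 0.0, 0.0] mm 80 deg 0
(array([0.5314, 0.2067, 0.12  ]), array([[ 0.9646, -0.2638,  0.    ],
       [-0.2638, -0.9646, -0.    ],
       [ 0.    , -0.    , -1.    ]]))
```

Emit:
send_rows(xyz=[[0.4,-0.11,-0.02],[0.4,-0.11,-0.02],[0.4,-0.11,-0.02],[0.4,-0.11,-0.02],[0.4,-0.11,-0.02]], dr=[[-0.0011,-0.0167,0],[-0.0022,-0.0334,0.001],[-0.0033,-0.0501,0.001],[-0.0044,-0.0668,0.0015],[-0.0054,-0.0835,0.0017]], gripper=[0.5,0.5,0.5,0.5,0.5])

```text
t: 9.4
tcp_pos: [0.3413, -0.3296, 0.2609]
orientation: [[0.503, 0.02, 0.864], [0.011, -1.0, 0.017], [0.864, 0.001, -0.503]]
force: [0.5, 0.8, -1.9]
width: 0.633
grip_force: 42.0
```

Emit:
send_rows(xyz=[[0.314,-0.135,-0.255],[0.314,-0.135,-0.255],[0.314,-0.135,-0.255],[0.314,-0.135,-0.255],[0.314,-0.135,-0.255]], dr=[[0,-0.0167,0],[-0.001,-0.0334,0.001],[-0.0015,-0.0501,0.0015],[-0.002,-0.0668,0.002],[-0.0023,-0.0833,0.0023]], gripper=[0.5,0.5,0.5,0.5,0.5])

```text
t: 9.9
tcp_pos: [0.3313, -0.3094, 0.3208]
orientation: [[0.868, 0.0, 0.497], [0.001, -1.0, -0.001], [0.497, 0.001, -0.868]]
force: [0.2, -0.2, -1.2]
width: 0.635
grip_force: 42.6
```

Emit:
send_rows(xyz=[[0.133,-0.267,-0.231],[0.133,-0.267,-0.231],[0.133,-0.267,-0.231],[0.133,-0.267,-0.231],[0.133,-0.267,-0.231]], dr=[[-0.0008,-0.0167,0.003],[-0.0016,-0.0334,0.006],[-0.0024,-0.0501,0.009],[-0.0033,-0.0668,0.0125],[-0.0042,-0.0833,0.0156]], gripper=[0.5,0.5,0.5,0.5,0.5])

```text
t: 10.4
tcp_pos: [0.3313, -0.2693, 0.3607]
orientation: [[0.995, -0.1, -0.004], [-0.1, -0.995, -0.0], [-0.004, 0.001, -1.0]]
force: [-0.3, -0.6, -0.7]
width: 0.633
grip_force: 42.8
```

Emit:
send_rows(xyz=[[0.05,-0.18,-0.067],[0.1,-0.36,-0.067],[0.15,-0.54,-0.067],[0.2,-0.72,-0.067],[0.245,-0.896,-0.067]], dr=[[0,0,0],[0,0,0],[0,0,0],[0,0,0],[0,0,0]], gripper=[0.5,0.5,0.5,0.5,0.5])

```text
t: 10.9
tcp_pos: [0.3814, -0.1382, 0.3704]
orientation: [[0.995, -0.1, -0.001], [-0.1, -0.995, 0.0], [-0.001, -0.0, -1.0]]
force: [0.2, -0.1, -0.7]
width: 0.634
grip_force: 42.8
```

Emit:
send_rows(xyz=[[0.034,-0.19,0],[0.07,-0.38,0],[0.1,-0.57,0],[0.14,-0.76,0],[0.172,-0.955,0]], dr=[[0,0,0],[0,0,0],[0,0,0],[0,0,0],[0,0,0]], gripper=[0.5,0.5,0.5,0.5,0.5])

```text
t: 11.4
tcp_pos: [0.4213, 0.0017, 0.3704]
orientation: [[0.995, -0.1, -0.001], [-0.1, -0.995, -0.0], [-0.001, 0.0, -1.0]]
force: [-0.4, 0.9, -1.5]
width: 0.634
grip_force: 42.8
```

Emit:
send_rows(xyz=[[0.025,-0.15,0],[0.05,-0.3,0],[0.075,-0.45,0],[0.1,-0.6,0],[0.126,-0.75,0]], dr=[[0,0,0],[0,0,0],[0,0,0],[0,0,0],[0,0,0]], gripper=[0.5,0.5,0.5,0.5,0.5])

```text
t: 11.9
tcp_pos: [0.4512, 0.1114, 0.3703]
orientation: [[0.995, -0.1, -0.001], [-0.1, -0.995, -0.0], [-0.001, 0.0, -1.0]]
force: [0.1, -0.2, -1.3]
width: 0.635
grip_force: 42.8
```

Emit:
send_rows(xyz=[[0.12,-0.175,0],[0.24,-0.35,0],[0.36,-0.525,0.1],[0.476,-0.696,0.2],[0.476,-0.696,0.2]], dr=[[0,0,0.006],[0,0,0.012],[0,0,0.018],[0,0,0.0266],[0,0,0.0266]], gripper=[0.5,0.5,0.5,0.5,0.5])

```text
t: 12.4
tcp_pos: [0.5333, 0.2091, 0.337]
orientation: [[0.965, -0.263, -0.006], [-0.263, -0.965, -0.001], [-0.005, 0.002, -1.0]]
force: [-0.3, -0.4, -1.5]
width: 0.634
grip_force: 42.8
```

```bash
python3 - <<'E'
from h import *
s=env.get_state();print(s["t"],s["q"],s["width"],s["force"])
im=env.read_camera("wrist");cv2.imwrite("pics/w5.png",im[:,:,::-1])
for y in (.1,-.1): print(proj("wrist",bx(-.08,y,.062)))
W=[(bx(.003,.031,.21),ori(BY,np.pi/2)),(bx(.003,.031,.11),ori(BY,np.pi/2))]
plan(W)
E
```

```text
12.4 [0.1692 0.4021 1.2865 0.0001 1.4586 2.0062] 0.6336670609223928 [-0.3392 -0.4203 -1.4743]
[211.1935 256.4483]
[401.3261 256.6494]
[-0.017, 0.009, 0.857] [0.0003, 0.0005, 0.0003] mm 129 deg 0
[-0.0, 0.0, 0.667] [0.0, 0.0, 0.0] mm 100 deg 0
```

View pics/w5.png

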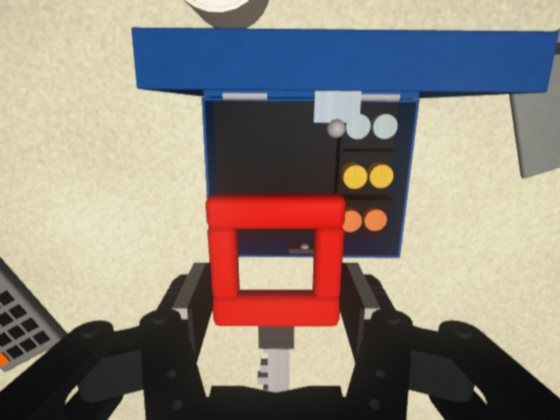

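```bash
python3 - <<'E'
from h import *
O=ori(BY,np.pi/2)
plan([(bx(-.005,.036,.21),O),(bx(-.005,.036,.11),O),(bx(-.005,.036,.089),O)])
E
```

```text
[-0.07, -0.024, 0.857] [0.0003, 0.0005, 0.0003] mm 129 deg 0
[-0.0, 0.0, 0.667] [0.0, 0.0, 0.0] mm 100 deg 0
[-0.0, 0.0, 0.14] [0.0, 0.0, 0.0] mm 21 deg 0
```

Emit:
send_rows(xyz=[[-0.07,-0.024,0.2],[-0.07,-0.024,0.4],[-0.07,-0.024,0.6],[-0.07,-0.024,0.857],[-0.07,-0.024,0.857]], dr=[[0,0,0],[0,0,0],[0,0,0],[0,0,0],[0,0,0]], gripper=[0.5,0.5,0.5,0.5,0.5])

```text
t: 12.95
tcp_pos: [0.5217, 0.2125, 0.2085]
orientation: [[0.965, -0.264, -0.008], [-0.264, -0.965, -0.002], [-0.007, 0.004, -1.0]]
force: [-1.2, 0.4, 0.0]
width: 0.638
grip_force: 43.0
```

Emit:
send_rows(xyz=[[0,0,0.15],[0,0,0.3],[0,0,0.45],[0,0,0.6],[0,0,0.667]], dr=[[0,0,0],[0,0,0],[0,0,0],[0,0,0],[0,0,0]], gripper=[0.5,0.5,0.5,0.5,0.5])

```text
t: 13.45
tcp_pos: [0.5238, 0.2131, 0.1124]
orientation: [[0.965, -0.264, 0.0], [-0.264, -0.965, -0.0], [0.0, 0.0, -1.0]]
force: [-0.1, -0.2, -0.7]
width: 0.635
grip_force: 43.0
```

Emit:
send_rows(xyz=[[0,0,0.03],[0,0,0.06],[0,0,0.09],[0,0,0.12],[0,0,0.14]], dr=[[0,0,0],[0,0,0],[0,0,0],[0,0,0],[0,0,0]], gripper=[0.5,0.5,0.5,0.5,0.5])

```text
t: 13.95
tcp_pos: [0.5237, 0.2136, 0.0908]
orientation: [[0.965, -0.263, 0.0], [-0.263, -0.965, -0.0], [0.0, 0.0, -1.0]]
force: [-0.1, -0.1, -1.0]
width: 0.633
grip_force: 43.0
```

Emit:
send_rows(xyz=[[0,0,0.005],[0,0,0.01],[0,0,0.015],[0,0,0.02],[0,0,0.02]], dr=[[0,0,0],[0,0,0],[0,0,0],[0,0,0],[0,0,0]], gripper=[0.5,0.5,0.5,0.5,0.5])

```text
t: 14.45
tcp_pos: [0.5236, 0.2135, 0.0878]
orientation: [[0.965, -0.263, 0.0], [-0.263, -0.965, -0.0], [0.0, 0.0, -1.0]]
force: [-0.3, 0.0, -0.9]
width: 0.631
grip_force: 43.0
```

Emit:
send_rows(xyz=[[0,0,0.004],[0,0,0.007],[0,0,0.01],[0,0,0.013],[0,0,0.013]], dr=[[0,0,0],[0,0,0],[0,0,0],[0,0,0],[0,0,0]], gripper=[0.5,0.5,0.5,0.5,0.5])

```text
t: 14.95
tcp_pos: [0.5237, 0.2136, 0.0862]
orientation: [[0.965, -0.263, 0.0], [-0.263, -0.965, -0.0], [0.0, 0.0, -1.0]]
force: [-1.0, -0.7, 2.9]
width: 0.635
grip_force: 43.5
```

Emit:
send_rows(xyz=[[0,0,0.002],[0,0,0.005],[0,0,0.007],[0,0,0.01],[0,0,0.01]], dr=[[0,0,0],[0,0,0],[0,0,0],[0,0,0],[0,0,0]], gripper=[0.5,0.5,0.5,0.5,0.5])

```text
t: 15.45
tcp_pos: [0.5238, 0.2136, 0.086]
orientation: [[0.965, -0.263, 0.001], [-0.263, -0.965, -0.0], [0.001, -0.0, -1.0]]
force: [-7.6, -2.4, 17.3]
width: 0.632
grip_force: 45.0
```

Emit:
send_rows(xyz=[[0,0,-0.004],[0,0,-0.008],[0,0,-0.01],[0,0,-0.01],[0,0,-0.01]], dr=[[0,0,0],[0,0,0],[0,0,0],[0,0,0],[0,0,0]], gripper=[0.5,0.5,0.5,0.5,0.5])

```text
t: 15.95
tcp_pos: [0.5238, 0.2136, 0.0862]
orientation: [[0.965, -0.264, 0.001], [-0.264, -0.965, -0.0], [0.001, 0.0, -1.0]]
force: [-1.9, -0.8, 6.2]
width: 0.638
grip_force: 43.8
```

Emit:
send_rows(xyz=[[0,0,0],[0,0,0],[0,0,0],[0,0,0],[0,0,0]], dr=[[0,0,0],[0,0,0],[0,0,0],[0,0,0],[0,0,0]], gripper=[0.65,0.7,0.75,0.8,0.82])

```text
t: 16.45
tcp_pos: [0.5236, 0.2136, 0.0857]
orientation: [[0.965, -0.264, -0.0], [-0.264, -0.965, -0.0], [0.0, 0.0, -1.0]]
force: [-0.3, 0.6, 0.0]
width: 0.821
grip_force: 0.0
```

Emit:
send_rows(xyz=[[0,0,0],[0,0,0],[0,0,-0.05],[0,0,-0.12],[0,0,-0.2]], dr=[[0,0,0],[0,0,0],[0,0,0],[0,0,0],[0,0,0]], gripper=[0.82,0.82,0.82,0.82,0.82])

```text
t: 16.95
tcp_pos: [0.5237, 0.2136, 0.117]
orientation: [[0.965, -0.264, 0.001], [-0.264, -0.965, -0.0], [0.001, 0.0, -1.0]]
force: [-0.2, 1.1, -0.4]
width: 0.824
grip_force: 0.0
```

Emit:
send_rows(xyz=[[0,0,-0.2],[0,0,-0.4],[0,0,-0.6],[0,0,-0.8],[0,0,-1]], dr=[[0,0,0],[0,0,0],[0,0,0],[0,0,0],[0,0,0]], gripper=[0.82,0.82,0.82,0.82,0.82])

```text
t: 17.45
tcp_pos: [0.5233, 0.2136, 0.2684]
orientation: [[0.965, -0.263, 0.001], [-0.263, -0.965, -0.0], [0.001, -0.0, -1.0]]
force: [0.2, 0.5, -0.3]
width: 0.817
grip_force: 0.0
```

```bash
python3 - <<'E'
from h import *
s=env.get_state();print(s["t"],s["tcp_pos"],s["width"],s["force"])
w=cv2.resize(env.read_camera("wrist"),(400,300));sd=cv2.resize(env.read_camera("side")[130:280,190:390],(400,300),interpolation=cv2.INTER_CUBIC)
cv2.imwrite("pics/c6.png",np.hstack([w,sd])[:,:,::-1])
E
```

```text
17.45 [0.5233 0.2136 0.2684] 0.8169013771274393 [ 0.2143  0.5309 -0.2565]
```

View pics/c6.png

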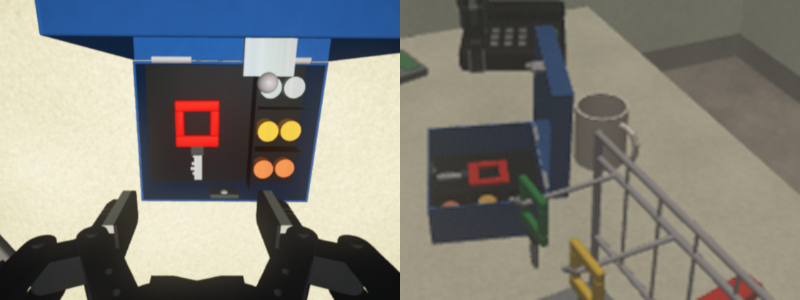

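```bash
python3 - <<'E'
from h import *
O=ori(BY,np.pi/2)
def P(a,d=.148,off=.011):
    a=np.radians(a);return bx(.08-d*np.cos(a)+.028*np.sin(a)+off,0,.062+d*np.sin(a)+.028*np.cos(a)+.073)
plan([(bx(.04,.01,.345),O),(bx(.135,0,.345),O),(bx(.135,0,P(90)[2]),O),(P(93),O)])
print("rows")
prev=93
for e in (83,72,60,48,36,24,14,9):
    a0=P(prev);r=[]
    for k in range(1,6):
        d=O.T@(P(prev+(e-prev)*k/5)-a0)/.15;r.append([round(d[0],3),0,round(d[2],3)])
    print(e,P(e),r);prev=e
E
```

```text
[0.294, 0.172, -0.49] [-0.0006, -0.0013, 0.0001] mm 90 deg 1
[0.633, 0.067, 0.0] [0.0, 0.0, 0.0] mm 96 deg 0
[-0.0, 0.0, 0.413] [0.0, 0.0, 0.0] mm 62 deg 0
[-0.055, -0.0, 0.011] [0.0, 0.0, 0.0] mm 8 deg 0
rows
83 [0.6156 0.1515 0.2853] [[np.float64(-0.034), 0, np.float64(-0.008)], [np.float64(-0.069), 0, np.float64(-0.014)], [np.float64(-0.103), 0, np.float64(-0.02)], [np.float64(-0.138), 0, np.float64(-0.024)], [np.float64(-0.173), 0, np.float64(-0.027)]]
72 [0.5877 0.1591 0.2844] [[np.float64(-0.039), 0, np.float64(-0.002)], [np.float64(-0.077), 0, np.float64(-0.002)], [np.float64(-0.116), 0, np.float64(-0.001)], [np.float64(-0.154), 0, np.float64(0.002)], [np.float64(-0.192), 0, np.float64(0.006)]]
60 [0.5582 0.1672 0.2772] [[np.float64(-0.042), 0, np.float64(0.006)], [np.float64(-0.083), 0, np.float64(0.014)], [np.float64(-0.124), 0, np.float64(0.024)], [np.float64(-0.164), 0, np.float64(0.035)], [np.float64(-0.204), 0, np.float64(0.048)]]
48 [0.5307 0.1747 0.2637] [[np.float64(-0.039), 0, np.float64(0.015)], [np.float64(-0.078), 0, np.float64(0.031)], [np.float64(-0.116), 0, np.
[... 385 characters left out ...]
64(-0.03), 0, np.float64(0.029)], [np.float64(-0.059), 0, np.float64(0.06)], [np.float64(-0.086), 0, np.float64(0.092)], [np.float64(-0.112), 0, np.float64(0.125)], [np.float64(-0.137), 0, np.float64(0.159)]]
14 [0.4742 0.1902 0.198 ] [[np.float64(-0.019), 0, np.float64(0.029)], [np.float64(-0.038), 0, np.float64(0.059)], [np.float64(-0.055), 0, np.float64(0.089)], [np.float64(-0.072), 0, np.float64(0.12)], [np.float64(-0.087), 0, np.float64(0.152)]]
9 [0.4694 0.1915 0.1858] [[np.float64(-0.007), 0, np.float64(0.016)], [np.float64(-0.014), 0, np.float64(0.032)], [np.float64(-0.021), 0, np.float64(0.048)], [np.float64(-0.027), 0, np.float64(0.065)], [np.float64(-0.033), 0, np.float64(0.081)]]
```

Emit:
send_rows(xyz=[[0.1,0.05,-0.3],[0.2,0.1,-0.49],[0.294,0.172,-0.49],[0.294,0.172,-0.49],[0.294,0.172,-0.49]], dr=[[0,0,0],[0,-0.001,0],[0,-0.001,0],[0,-0.001,0],[0,-0.001,0]], gripper=[0,0,0,0,0], grip_force=20)

```text
t: 18.05
tcp_pos: [0.5589, 0.177, 0.3381]
orientation: [[0.964, -0.264, -0.008], [-0.264, -0.965, 0.001], [-0.008, 0.001, -1.0]]
force: [-0.5, 0.2, -0.7]
width: -0.0
grip_force: 0.0
```

Emit:
send_rows(xyz=[[0.15,0.067,0],[0.3,0.067,0],[0.45,0.067,0],[0.633,0.067,0],[0.633,0.067,0]], dr=[[0,0,0],[0,0,0],[0,0,0],[0,0,0],[0,0,0]], gripper=[0,0,0,0,0])

```text
t: 18.55
tcp_pos: [0.6496, 0.1419, 0.3362]
orientation: [[0.964, -0.264, -0.009], [-0.264, -0.964, 0.001], [-0.009, 0.001, -1.0]]
force: [-0.3, -0.2, -0.3]
width: 0.001
grip_force: 0.0
```

Emit:
send_rows(xyz=[[0,0,0.1],[0,0,0.2],[0,0,0.3],[0,0,0.413],[0,0,0.413]], dr=[[0,0,0],[0,0,0],[0,0,0],[0,0,0],[0,0,0]], gripper=[0,0,0,0,0])

```text
t: 19.05
tcp_pos: [0.6465, 0.1433, 0.274]
orientation: [[0.965, -0.263, -0.012], [-0.263, -0.965, 0.001], [-0.012, 0.002, -1.0]]
force: [-0.0, -1.0, -1.1]
width: -0.0
grip_force: 0.0
```

```bash
python3 - <<'E'
from h import *
s=env.get_state();print(s["t"],s["q"],s["tcp_pos"],s["width"],s["force"]);O=s["orientation"];print(O)
print(bx(.135,0,.283))
w=cv2.resize(env.read_camera("wrist"),(400,300));sd=cv2.resize(env.read_camera("side")[100:250,190:390],(400,300),interpolation=cv2.INTER_CUBIC)
cv2.imwrite("pics/c7.png",np.hstack([w,sd])[:,:,::-1])
E
```

```text
19.05 [0.041  0.6504 1.0601 0.0018 1.4429 1.8774] [0.6465 0.1433 0.274 ] -0.00048345613924518705 [-0.0266 -0.9727 -1.0842]
[[ 0.9648 -0.2627 -0.0118]
 [-0.2627 -0.9649  0.0013]
 [-0.0117  0.0019 -0.9999]]
[0.6486 0.1425 0.283 ]
```

View pics/c7.png

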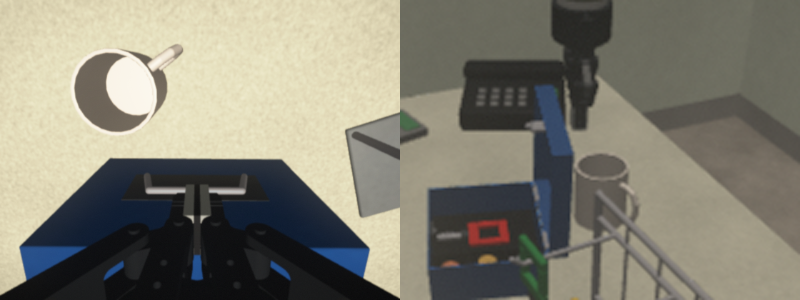

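```bash
python3 - <<'E'
from h import *
O=ori(BY,np.pi/2)
a=np.radians(93);d=.148
plan([(bx(.08-d*np.cos(a)+.028*np.sin(a)+.011,0,.062+d*np.sin(a)+.028*np.cos(a)+.073),O)])
E
```

```text
[-0.047, 0.002, -0.028] [0.0001, 0.0011, 0.0002] mm 8 deg 0
```

Emit:
send_rows(xyz=[[0,0,-0.028],[-0.012,0,-0.028],[-0.024,0,-0.028],[-0.036,0,-0.028],[-0.047,0,-0.028]], dr=[[0,0.001,0],[0,0.001,0],[0,0.001,0],[0,0.001,0],[0,0.001,0]], gripper=[0,0,0,0,0])

```text
t: 19.65
tcp_pos: [0.641, 0.1444, 0.2812]
orientation: [[0.965, -0.264, 0.0], [-0.264, -0.965, -0.0], [0.0, 0.0, -1.0]]
force: [-0.2, -0.7, -0.2]
width: -0.0
grip_force: 0.0
```

Emit:
send_rows(xyz=[[-0.034,0,-0.008],[-0.069,0,-0.014],[-0.103,0,-0.02],[-0.138,0,-0.024],[-0.173,0,-0.027]], dr=[[0,0,0],[0,0,0],[0,0,0],[0,0,0],[0,0,0]], gripper=[0,0,0,0,0])

```text
t: 20.15
tcp_pos: [0.6157, 0.1513, 0.2853]
orientation: [[0.965, -0.264, 0.001], [-0.264, -0.965, -0.0], [0.001, 0.0, -1.0]]
force: [3.1, -0.7, -1.9]
width: -0.002
grip_force: 1.3
```

Emit:
send_rows(xyz=[[-0.039,0,-0.002],[-0.077,0,-0.002],[-0.116,0,-0.001],[-0.154,0,0.002],[-0.192,0,0.006]], dr=[[0,0,0],[0,0,0],[0,0,0],[0,0,0],[0,0,0]], gripper=[0,0,0,0,0])

```text
t: 20.65
tcp_pos: [0.5879, 0.159, 0.2847]
orientation: [[0.965, -0.263, 0.001], [-0.263, -0.965, -0.0], [0.001, -0.0, -1.0]]
force: [2.0, -0.1, 2.9]
width: -0.001
grip_force: 1.5
```

```bash
python3 - <<'E'
from h import *
O=ori(BY,np.pi/2)
s=env.get_state();print(s["t"],s["tcp_pos"],s["force"]);print(s["orientation"])
a=np.radians(72);d=.148
plan([(bx(.08-d*np.cos(a)+.028*np.sin(a)+.011,0,.062+d*np.sin(a)+.028*np.cos(a)+.073),O)])
sd=cv2.resize(env.read_camera("side")[100:250,190:390],(800,600),interpolation=cv2.INTER_CUBIC)
cv2.imwrite("pics/c8.png",sd[:,:,::-1])
E
```

```text
20.65 [0.5879 0.159  0.2847] [ 2.0011 -0.0956  2.8597]
[[ 0.9647 -0.2634  0.001 ]
 [-0.2634 -0.9647 -0.0001]
 [ 0.001  -0.0002 -1.    ]]
[-0.001, -0.0, 0.002] [-0.0, -0.0002, 0.0001] mm 0 deg 0
```

View pics/c8.png

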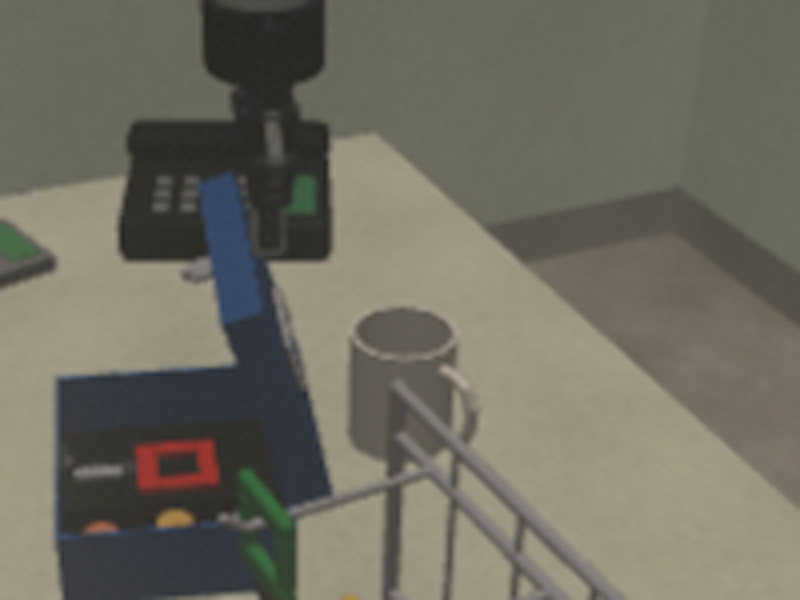

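Emit:
send_rows(xyz=[[-0.042,0,0.006],[-0.083,0,0.014],[-0.124,0,0.024],[-0.164,0,0.035],[-0.204,0,0.048]], dr=[[0,0,0],[0,0,0],[0,0,0],[0,0,0],[0,0,0]], gripper=[0,0,0,0,0])

```text
t: 21.2
tcp_pos: [0.5582, 0.167, 0.2769]
orientation: [[0.965, -0.263, -0.0], [-0.263, -0.965, -0.0], [0.0, 0.0, -1.0]]
force: [2.2, -0.3, 3.0]
width: -0.001
grip_force: 1.3
```

Emit:
send_rows(xyz=[[-0.039,0,0.015],[-0.078,0,0.031],[-0.116,0,0.049],[-0.153,0,0.069],[-0.19,0,0.09]], dr=[[0,0,0],[0,0,0],[0,0,0],[0,0,0],[0,0,0]], gripper=[0,0,0,0,0])

```text
t: 21.7
tcp_pos: [0.5308, 0.1745, 0.2632]
orientation: [[0.965, -0.263, -0.0], [-0.263, -0.965, -0.0], [-0.0, 0.0, -1.0]]
force: [0.6, 0.1, 2.2]
width: 0.0
grip_force: 1.1
```

Emit:
send_rows(xyz=[[-0.035,0,0.023],[-0.07,0,0.047],[-0.103,0,0.072],[-0.136,0,0.099],[-0.167,0,0.127]], dr=[[0,0,0],[0,0,0],[0,0,0],[0,0,0],[0,0,0]], gripper=[0,0,0,0,0])

```text
t: 22.2
tcp_pos: [0.5067, 0.181, 0.2441]
orientation: [[0.965, -0.264, -0.0], [-0.264, -0.965, -0.0], [-0.0, 0.0, -1.0]]
force: [0.3, 0.3, 1.7]
width: -0.005
grip_force: 0.9
```

Emit:
send_rows(xyz=[[-0.03,0,0.029],[-0.059,0,0.06],[-0.086,0,0.092],[-0.112,0,0.125],[-0.137,0,0.159]], dr=[[0,0,0],[0,0,0],[0,0,0],[0,0,0],[0,0,0]], gripper=[0,0,0,0,0])

```text
t: 22.7
tcp_pos: [0.4869, 0.1864, 0.2202]
orientation: [[0.965, -0.263, -0.0], [-0.263, -0.965, -0.0], [-0.0, 0.0, -1.0]]
force: [0.2, 0.3, 1.8]
width: 0.0
grip_force: 0.7
```

Emit:
send_rows(xyz=[[-0.019,0,0.029],[-0.038,0,0.059],[-0.055,0,0.089],[-0.072,0,0.12],[-0.087,0,0.152]], dr=[[0,0,0],[0,0,0],[0,0,0],[0,0,0],[0,0,0]], gripper=[0,0,0,0,0])

```text
t: 23.2
tcp_pos: [0.4745, 0.1898, 0.1974]
orientation: [[0.965, -0.264, -0.0], [-0.264, -0.965, -0.0], [0.0, 0.0, -1.0]]
force: [-0.5, 1.0, 1.2]
width: -0.003
grip_force: 0.6
```

Emit:
send_rows(xyz=[[-0.007,0,0.016],[-0.014,0,0.032],[-0.021,0,0.048],[-0.027,0,0.065],[-0.033,0,0.081]], dr=[[0,0,0],[0,0,0],[0,0,0],[0,0,0],[0,0,0]], gripper=[0,0,0,0,0])

```text
t: 23.7
tcp_pos: [0.4699, 0.1911, 0.1855]
orientation: [[0.965, -0.264, 0.0], [-0.264, -0.965, -0.0], [0.0, 0.0, -1.0]]
force: [-0.2, 0.4, 1.1]
width: 0.001
grip_force: 0.6
```

Emit:
send_rows(xyz=[[0,0,-0.08],[-0.05,0,-0.08],[-0.11,0,-0.08],[-0.11,0,-0.03],[-0.11,0,0.03]], dr=[[0,0,0],[0,0,0],[0,0,0],[0,0,0],[0,0,0]], gripper=[0,0,0,0,0])

```text
t: 24.2
tcp_pos: [0.4538, 0.1956, 0.1808]
orientation: [[0.965, -0.263, 0.001], [-0.263, -0.965, -0.0], [0.001, 0.0, -1.0]]
force: [-0.1, 0.5, 0.9]
width: -0.006
grip_force: 0.5
```

Emit:
send_rows(xyz=[[0,0,0.005],[0,0,0.01],[0,0,0.015],[0,0,0.02],[0,0,0.025]], dr=[[0,0,0],[0,0,0],[0,0,0],[0,0,0],[0,0,0]], gripper=[0,0,0,0,0])

```text
t: 24.7
tcp_pos: [0.454, 0.1954, 0.1782]
orientation: [[0.965, -0.263, 0.0], [-0.263, -0.965, -0.0], [0.0, 0.0, -1.0]]
force: [-6.1, -0.6, 11.9]
width: 0.001
grip_force: 5.9
```

Emit:
send_rows(xyz=[[0,0,0.004],[0,0,0.008],[0,0,0.012],[0,0,0.016],[0,0,0.02]], dr=[[0,0,0],[0,0,0],[0,0,0],[0,0,0],[0,0,0]], gripper=[0,0,0,0,0])

```text
t: 25.2
tcp_pos: [0.4538, 0.1955, 0.1753]
orientation: [[0.965, -0.264, -0.0], [-0.264, -0.965, -0.0], [-0.0, 0.0, -1.0]]
force: [-5.5, 0.1, 9.8]
width: 0.002
grip_force: 4.9
```

Emit:
send_rows(xyz=[[0,0,0.005],[0,0,0.01],[0,0,0.015],[0,0,0.02],[0,0,0.025]], dr=[[0,0,0],[0,0,0],[0,0,0],[0,0,0],[0,0,0]], gripper=[0,0,0,0,0])

```text
t: 25.7
tcp_pos: [0.4539, 0.1955, 0.171]
orientation: [[0.965, -0.264, -0.0], [-0.264, -0.965, -0.0], [-0.0, 0.0, -1.0]]
force: [-2.6, 0.7, 3.5]
width: 0.004
grip_force: 1.8
```

Emit:
send_rows(xyz=[[0,0,0.005],[0,0,0.01],[0,0,0.015],[0,0,0.02],[0,0,0.025]], dr=[[0,0,0],[0,0,0],[0,0,0],[0,0,0],[0,0,0]], gripper=[0,0,0,0,0])

```text
t: 26.2
tcp_pos: [0.4541, 0.1953, 0.1667]
orientation: [[0.965, -0.264, 0.0], [-0.264, -0.965, -0.0], [0.0, 0.0, -1.0]]
force: [-0.4, -0.5, 0.2]
width: -0.001
grip_force: 0.1
```

Emit:
send_rows(xyz=[[0,0,0.004],[0,0,0.008],[0,0,0.012],[0,0,0.016],[0,0,0.016]], dr=[[0,0,0],[0,0,0],[0,0,0],[0,0,0],[0,0,0]], gripper=[0,0,0,0,0])

```text
t: 26.7
tcp_pos: [0.454, 0.1954, 0.1644]
orientation: [[0.965, -0.264, 0.0], [-0.264, -0.965, -0.0], [0.0, 0.0, -1.0]]
force: [-0.1, -1.1, 0.1]
width: -0.004
grip_force: 0.0
```

Emit:
send_rows(xyz=[[0,0,0.004],[0,0,0.008],[0,0,0.012],[0,0,0.015],[0,0,0.015]], dr=[[0,0,0],[0,0,0],[0,0,0],[0,0,0],[0,0,0]], gripper=[0,0,0,0,0])

```text
t: 27.2
tcp_pos: [0.4541, 0.1955, 0.163]
orientation: [[0.965, -0.263, 0.0], [-0.263, -0.965, -0.0], [0.001, 0.0, -1.0]]
force: [-3.7, -0.2, 9.3]
width: 0.003
grip_force: 4.5
```

Emit:
send_rows(xyz=[[0,0,0.002],[0,0,0.004],[0,0,0.006],[0,0,0.006],[0,0,0.006]], dr=[[0,0,0],[0,0,0],[0,0,0],[0,0,0],[0,0,0]], gripper=[0,0,0,0,0])

```text
t: 27.7
tcp_pos: [0.4541, 0.1955, 0.1629]
orientation: [[0.965, -0.263, 0.001], [-0.263, -0.965, -0.0], [0.001, 0.0, -1.0]]
force: [-7.3, -1.3, 17.9]
width: 0.001
grip_force: 8.9
```

Emit:
send_rows(xyz=[[0,0,-0.01],[0,0,-0.05],[0,0,-0.2],[0,0,-0.4],[0,0,-0.6]], dr=[[0,0,0],[0,0,0],[0,0,0],[0,0,0],[0,0,0]], gripper=[0,0,0,0,0])

```text
t: 28.2
tcp_pos: [0.4539, 0.1954, 0.2525]
orientation: [[0.965, -0.264, -0.0], [-0.264, -0.965, -0.0], [-0.0, 0.0, -1.0]]
force: [0.7, 0.2, 0.4]
width: -0.002
grip_force: 0.0
```

Emit:
send_rows(xyz=[[-0.2,0,-0.2],[-0.4,0,-0.3],[-0.6,0,-0.4],[-0.8,0,-0.4],[-0.8,0,-0.4]], dr=[[0,0,0],[0,0,0],[0,0,0],[0,0,0],[0,0,0]], gripper=[0,0,0,0,0])

```text
t: 28.7
tcp_pos: [0.336, 0.2277, 0.3121]
orientation: [[0.965, -0.261, 0.001], [-0.261, -0.965, 0.0], [0.001, -0.001, -1.0]]
force: [-0.1, -0.0, 1.3]
width: -0.005
grip_force: 0.0
```

```bash
python3 - <<'E'
from h import *
s=env.get_state();print(s["t"],s["tcp_pos"],s["force"])
im=env.read_camera("side")
m=cv2.inRange(cv2.cvtColor(im,cv2.COLOR_RGB2HSV),(105,110,20),(125,255,255));m[:130]=0;m[280:]=0;m[:,:190]=0;m[:,300:]=0
ys,xs=np.nonzero(m);print("blue",xs.min(),xs.max(),ys.min(),ys.max(),len(xs))
for z,zb in ((.09,.09),(.106,.09)):
    print([proj("side",bx(x,y,z if x<0 else zb)).round(1).tolist() for x,y in((-.08,-.1),(-.08,.1),(.08,.1),(.08,-.1))])
for u in (210,220,230): c=np.nonzero(m[:,u])[0];print(u,c.min(),c.max())
hsv=cv2.cvtColor(im,cv2.COLOR_RGB2HSV)
for n,lo,hi,y in(("g",(45,80,30),(80,255,255),.115),("y",(18,140,80),(32,255,255),0)):
    c=proj("side",st(0,y,.193)).astype(int);k=cv2.inRange(hsv,lo,hi)[c[1]-25:c[1]+25,c[0]-25:c[0]+25];q=np.argwhere(k);print(n,c,len(q),q.mean(0)-25)
E
```

```text
28.7 [0.336  0.2277 0.3121] [-0.0635 -0.0343  1.3367]
blue 211 262 184 223 700
[[202.9, 226.0], [202.7, 186.1], [255.7, 182.4], [264.3, 221.0]]
[[202.3, 221.0], [202.2, 181.5], [255.7, 182.4], [264.3, 221.0]]Traceback (most recent call last):
  File "<stdin>", line 8, in <module>
    return umr_minimum(a, axis, None, out, keepdims, initial, where)
ValueError: zero-size array to reduction operation minimum which has no identity
```

```bash
python3 - <<'E'
from h import *
im=env.read_camera("side");hsv=cv2.cvtColor(im,cv2.COLOR_RGB2HSV)
for u in (206,209,212): print(u,im[214:240,u].sum(1).tolist())
for n,lo,hi,y in(("g",(45,80,30),(80,255,255),.115),("y",(18,140,80),(32,255,255),0)):
    c=proj("side",st(0,y,.193)).astype(int);k=cv2.inRange(hsv,lo,hi)[c[1]-25:c[1]+25,c[0]-25:c[0]+25];q=np.argwhere(k);print(n,c,len(q),q.mean(0)-25)
E
```

```text
206 [239, 240, 240, 244, 243, 244, 243, 241, 244, 240, 242, 220, 174, 181, 177, 179, 178, 182, 182, 201, 211, 180, 180, 180, 180, 178]
209 [239, 240, 241, 240, 242, 238, 240, 242, 240, 241, 241, 224, 176, 179, 182, 179, 180, 177, 176, 193, 197, 179, 181, 181, 181, 181]
212 [241, 242, 242, 236, 239, 238, 241, 241, 234, 236, 231, 205, 180, 174, 177, 179, 178, 176, 194, 194, 174, 173, 177, 179, 175, 173]
g [256 234] 100 [-4.28 -0.31]
y [282 268] 142 [-3.2817  0.8028]
```

```bash
python3 -c "
from rig import env
print(env.hand_in())"
```

```text
the job is handed in; nothing more can be done
None
```

The red key lies flat in the cash box's empty space, the lid is latched fully shut, the other two keys still hang, the mug and stapler were left alone, and the job was handed in at about 29 s.

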